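Tighten the boiler plug with the hex key

ROBOT

A 6-joint arm with a two-finger parallel gripper is mounted at the origin on the work surface. World frame = base frame: x ahead of the robot, y to its left, z up, the work surface at z = 0. Lengths are in m, angles in degrees, forces in N, time in s.
With the tool pointing down it reaches from about 0.4 to 0.825 m from the base axis. Payload 7 kg.
Tool frame: the origin (TCP) lies on the centre line of the jaws, within the pads' length; the fingertips stand 11 mm ahead of it and the grasp point (between the pads) lies 8 mm behind it; z points along the fingers, y is the line along which they close (so a half turn about z gives the same grasp; the last joint's range is limited). The gripper opens to 88 mm and grips with 3 to 60 N. Pads are 19 mm wide; open, the fingers measure 130 mm over their backs; the gripper's body (78 mm by 193 mm) begins 47 mm behind the grasp point.
Start: joints at [90.82, 20.546, 0.682, 0, -70.136, -16.507], TCP at [0.183, 0.65, 0.238] pointing down, gripper open.
Joint ranges: [-176.03, 176.03], [-82.01, 121.73], [-58.28, 71.71], [-173.87, 95.51], [-174.79, -0.11], [-173.66, 173.66]. Speed limits (degrees/s): [136.94, 136.94, 172.46, 180, 180, 180].

INTERFACE

Orientations are given as [roll, pitch, yaw] about the fixed x, y, z axes, in that order (R = Rz(yaw) Ry(pitch) Rx(roll)).
In Python, from plant import r, capture, camera_model, job gives the robot as it stands.
- The arm moves only by the tool drive_tool, never from a script. Its argument "increments" is a list that holds one entry, the list of rows, each a list of 5 numbers: the gripper's target within -1 to 1 (fully open at 1, half-way at 0, shut at -1), then the shift along the tool's x, y, z scaled (see below), then the turn about the tool's z scaled (see below). In form: [[[gripper, tx, ty, tz, roll], ...]]. A call has 1 to 5 rows; each row is the pose to reach, as a shift and turn from the pose commanded when the call began, along the tool's axes at that moment, turning the shorter way round; what a row does not reach only later rows make up. The controller multiplies each number of a shift by 120 mm and each number of a turn by 360 degrees. A row lasts 1/8 s, in which the tool goes at most 62.5 mm and 10.7 degrees, less where a joint would pass 70% of its speed; a pose out of reach is approached as far as the arm can. A call with a number of a shift or a turn outside -1 to 1 is refused whole. A call with a gripper value outside its range is refused whole. The fingers move at their own pace and stop on an object; "squeeze" is the grip in N (left out, the last holds). Time passes only in rows, so rows that repeat a pose let the fingers close. It gives the time, the measured TCP pose, the force, the opening and the grip force at its end, in the units of the state.
- r.get_state(): the state, without advancing time (a new reading comes with each control period).
- capture(name): name is "scene" or "top" or "wrist"; returns the picture (480x640x3 uint8, red, green, blue); there is no depth.
- camera_model(name): a dict with "camera_matrix" (3x3 intrinsics, pixels), "rvec" (rotation vector, rad) and "tvec" (3), from world to camera coordinates, as OpenCV has them. Camera axes: x right, y down, z forward; pixel columns grow to the right and rows downward; lengths in m; the calibration is good to about 2 mm. A picture is of the moment at which its call begins: read the wrist's pose just before it. camera_model takes no time and is no camera call; for the wrist camera it gives the pose at the moment of the call.
- job.close_job(): hands the job in; it is judged then, once.
The state is a dict: "time_s": time; "joints": joint angles; "qd": joint speeds; "joint_torque": joint torques, N m; "tcp_pos": TCP position; "eef_rot": TCP orientation; "contact_force": force on the tool from outside, world axes, zero at the start; "moment": the same for the moment, N m; "gripper_width": finger opening in m; "gripper_force": force on a finger pad.
Only numpy, scipy, OpenCV 4.12 (cv2) and the standard library are available. Lean on these libraries where they do the work, as an engineer would, in place of code of your own. Each camera call takes 0.05 s, during which the arm holds its last target. There are 200 camera calls.

TASK

Take the hex key with the square head out of its wooden stand, feel for the hexagon socket of the brass plug down in the well of the metal valve block, and turn the plug clockwise with the key until it comes up against its stop. Work gently: never lean hard on the key or force it past the stop. Leave the key standing upright, fully seated in the plug, and leave the other things on the bench where they are.

Things in the scene. Friction and masses are not known exactly. Their poses are not given: they have to be found in the camera images.
- block: Fixed aluminium valve block, 120 x 120 x 44 mm high. Origin: centre of its underside, on the bench, z up. A round well 56 mm across is cut in the middle of its top; the brass plug stands in it. Two brass pipe stubs stick out 22 mm from its +x side; four bolt heads stand 4 mm proud near the corners of the top.
- well (a point): Centre of the well's mouth, on the block's top, 44 mm above the bench; axes as the block's. The brass plug in the well is NOT centred here: its centre lies up to 6 mm off along the block's x and up to 6 mm along its y, different each time and not measured (find it by touch). It does not shift when pushed.
- face_level (a point): Point on the well's axis at the level of the plug's flat top face, 32 mm above the bench and 12 mm below the block's top. The plug is a brass hexagon 36 mm across flats. In its middle is a straight-walled hexagon socket 15 mm across flats and 16 mm deep, its flat floor 16 mm above the bench.
- plug (a joint): Clockwise turn of the plug seen from above, rad. Stop at 5.0, a little springy (2 N m per rad); starts at 0.8 to 1.6, so it needs 3.4 to 4.2: more than one turn of a wrist. Takes about 0.12 N m; stays where left. At 0 two opposite corners of the socket lie along the block's x axis (flats face +y and -y); the socket's angle about z from there is minus this value.
- key_head (a point): Centre of the hex key's square steel head, 24 x 24 mm and 40 mm high: the part to grip, afresh at each quarter turn. z runs up the key; x and y are square to the head's faces. Below the head is a hexagon shank, 14 mm across flats, two opposite corners along x. A collar 32 mm wide on the shank spans 26 to 32 mm below this point.
- key_tip (a point): Centre of the flat end of the hex key's tip, 70 mm below the head's centre; same axes. The last 3 mm taper to 11 mm across flats. In the socket the key has 1 mm of play and turns freely some 8 degrees either way before it drives; it stands there by itself when let go. More than 60 N between key and block or plug spoils the work.
- hexkey: The whole hex key, 90 mm long, about 0.22 kg; origin at the centre of its tip's end, same axes as the head.
- stand: Fixed plywood stand, 70 x 70 x 44 mm high; origin: centre of its underside. The key hangs upright in its round through hole (21 mm across), the collar resting on the stand's top: tip 6 mm and head centre 76 mm above the bench. It must rise 38 mm to come clear.
- jug: Steel jug, 72 mm across and 85 mm high, handle at its side; origin at the centre of its underside. A bystander.
- tamper: Steel tamper, 58 mm across and 84 mm high, standing; origin at the centre of its underside. A bystander.
- driver: Screwdriver with a black handle, 200 mm long, lying along its x axis; origin at mid-length on its underside. A bystander.
Things that resemble listed ones, but are neither listed nor needed, are in the scene too. Leave any green or purple look-alike of the hexkey alone.

How it is judged (in metres and radians):
On the way, in this order (a step that is already met when the one before it is completed fails the run):
1. the key's tip is down in the plug's socket (z of key_tip in the frame of block below 0.0195 m and horizontal distance between key_tip and well below 0.014 m), for 0.2 s.
2. the plug is turned to its stop with the key in the socket (value of joint plug above 4.8 rad and z of key_tip in the frame of block below 0.0195 m), for 0.2 s.
At the end, for the whole second after the job is handed in: The plug is turned to within 0.2 rad of its stop at 5.0; the key stands released and still in the plug's socket, its tip at most 3.5 mm above the socket's floor and its axis within 0.15 rad of upright (all of step 2 and horizontal distance between key_tip and well below 0.014 m and angle between key_tip's own z axis and vertical below 0.15 rad and linear speed of hexkey below 0.02 m/s); the robot touches nothing.
It fails at once if the key is pressed or forced against the block or plug with more than 60 N (contact force between hexkey and block above 60 N).
It fails at once if the jug, tamper or screwdriver is moved more than 20 mm (distance of any of jug, tamper, driver from where it was at the start of the episode above 0.02 m).
It also fails if it takes over 72 s, if anything falls off the work surface, if the arm or the gripper's body presses on something with over 40 N, if the wrist force passes 120 N, or if a joint passes its speed limit or range.

## Working session

There is one attempt and no reset: what is moved stays moved. The work goes in short steps, Python scripts to look and compute and a tool call to move; the robot and the scene stay as the last step left them, time stands still between calls to the robot, and variables do not carry over. Pictures are saved under pics/ and viewed, at most 10 in all, crops included, and the job is handed in when it is done.

Besides the shell and the picture viewer there is one more tool, called after ">>>" in YAML: its name, and indented under it one key for each argument. drive_tool: Moves the arm, as the interface text tells. Its arguments: {"type":"object","properties":{"increments":{"type":"array"},"squeeze":{"type":"number"}},"required":["increments"]}

```bash
mkdir -p pics; ls; python3 - <<'E'
from plant import r,capture,camera_model,job
import cv2
s=r.get_state()
print({k:s[k] for k in("time_s","tcp_pos","eef_rot","contact_force","gripper_width")})
for n in("scene","top"):
    cv2.imwrite(f"pics/{n}0.png",cv2.cvtColor(capture(n),cv2.COLOR_RGB2BGR)); print(camera_model(n))
E
```

```text
pics
{'time_s': 0.0, 'tcp_pos': array([0.18242164, 0.64939277, 0.23662741]), 'eef_rot': array([ 1.79905781e+02, -7.88394279e-03, -1.56954966e+01]), 'contact_force': array([-0.52214859,  0.81644839, -0.25812529]), 'gripper_width': 0.0878090791593645}
{'camera_matrix': array([[433.76631388,   0.        , 318.1586912 ],
       [  0.        , 433.76631388, 244.06354413],
       [  0.        ,   0.        ,   1.        ]]), 'rvec': array([ 1.97617508,  1.61702885, -0.58733963]), 'tvec': array([-0.13537944, -0.38490895,  1.05492281])}
{'camera_matrix': array([[452.30115015,   0.        , 319.57203907],
       [  0.        , 452.30115015, 238.36456096],
       [  0.        ,   0.        ,   1.        ]]), 'rvec': array([ 2.16962473, -2.20611765,  0.09767465]), 'tvec': array([0.0360861 , 0.58158035, 0.73116983])}
```

View pics/top0.png

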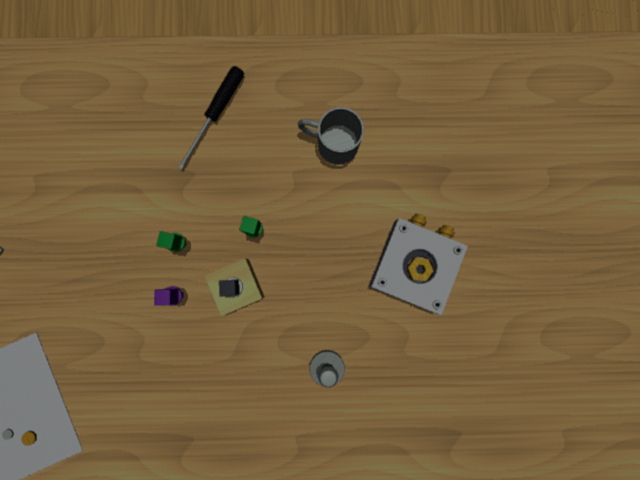

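View pics/scene0.png

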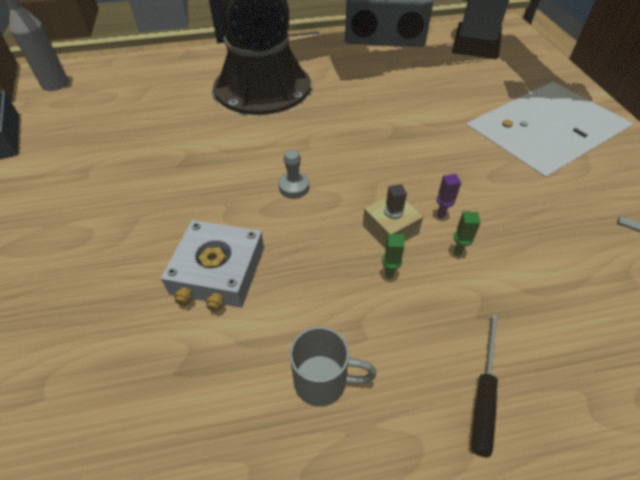

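The top view shows the stand at (234,288) with the dark key head at (229,288). The block is at (419,265) with its pipes up and to the left, and the brass plug is near (421,269). The bystanders are clear of both.

```bash
cat > h.py <<'E'
import numpy as np,cv2
def ray(cm,p,z):
    K=cm["camera_matrix"];R=cv2.Rodrigues(cm["rvec"])[0];t=np.ravel(cm["tvec"])
    C=-R.T@t;d=R.T@np.linalg.inv(K)@np.array([p[0],p[1],1.]);return C+d*(z-C[2])/d[2]
E
python3 - <<'E'
from h import *
from plant import camera_model
np.set_printoptions(precision=4,suppress=True)
cm=camera_model("top");im=cv2.imread("pics/top0.png");hsv=cv2.cvtColor(im,cv2.COLOR_BGR2HSV)
R=cv2.Rodrigues(cm["rvec"])[0];print("cam",-R.T@cm["tvec"])
def big(m,roi):
    k=np.zeros_like(m);x0,y0,x1,y1=roi;k[y0:y1,x0:x1]=m[y0:y1,x0:x1]
    c=max(cv2.findContours(k,cv2.RETR_EXTERNAL,cv2.CHAIN_APPROX_NONE)[0],key=cv2.contourArea);return c
def rep(n,c,z):
    b=cv2.boxPoints(cv2.minAreaRect(c));w=np.array([ray(cm,p,z)[:2] for p in b])
    e=w[1]-w[0];f=w[2]-w[1];print(n,"ctr",w.mean(0),"sides",np.linalg.norm(e),np.linalg.norm(f),"ang",np.degrees(np.arctan2(e[1],e[0]))%90,"px",b.mean(0),cv2.contourArea(c))
for p in[(229,288),(219,288),(415,250),(421,260),(235,300),(421,269)]:print(p,hsv[p[1],p[0]])
rep("block",big(cv2.inRange(hsv,(0,0,90),(180,60,255)),(350,205,485,330)),.044)
rep("stand",big(cv2.inRange(hsv,(20,60,120),(35,255,255)),(195,250,275,325)),.044)
rep("head",big(cv2.inRange(hsv,(0,0,0),(180,90,75)),(210,270,250,305)),.096)
rep("plug",big(cv2.inRange(hsv,(12,150,90),(35,255,255)),(400,250,445,290)),.032)
for n,ps in{"pipes":[(418,219),(446,231)]}.items():print(n,[ray(cm,p,.02) for p in ps])
print("bolts",np.mean([ray(cm,p,.048) for p in[(404,228),(457,250),(437,304),(383,282)]],0))
big1=cv2.resize(im[215:320,365:475],None,fx=5,fy=5,interpolation=cv2.INTER_CUBIC)
big2=cv2.resize(im[255:320,200:268],None,fx=3.6,fy=5,interpolation=cv2.INTER_CUBIC)
big2=cv2.resize(big2,(245,525));o=np.hstack([big1,big2]);cv2.imwrite("pics/crop.png",cv2.convertScaleAbs(o,alpha=1.6));print(o.shape)
for n,q in{"jug":((340,125),.085),"tamp":((327,377),.084),"gr":((250,226),.09)}.items():print(n,ray(cm,*q))
E
```

```text
cam [0.5242 0.0361 0.7733]
(229, 288) [113  22  47]
(219, 288) [32 67 72]
(415, 250) [120  15  50]
(421, 260) [ 22 201 128]
(235, 300) [ 33  90 128]
(421, 269) [105  44  46]
block ctr [ 0.5332 -0.1341] sides 0.12215139871618594 0.12166508552137807 ang 66.65290571560699 px [419.6379 266.1552] 5428.5
stand ctr [0.5016 0.1771] sides 0.09155162637462058 0.07092618446576936 ang 24.227030295753153 px [226.3358 289.0767] 1857.0
head ctr [0.5054 0.1632] sides 0.029699979281129985 0.025138387672590443 ang 89.01054617479397 px [229.  287.5] 294.0
plug ctr [ 0.5282 -0.138 ] sides 0.034898956092781146 0.038445741344867966 ang 82.42021664459013 px [420.4456 269.0446] 374.5
pipes [array([ 0.6122, -0.1396,  0.02  ]), array([ 0.5912, -0.186 ,  0.02  ])]
bolts [ 0.5332 -0.1342  0.048 ]
(525, 795, 3)
jug [ 0.7538 -0.0077  0.085 ]
tamp [0.3695 0.0196 0.084 ]
gr [0.5974 0.1324 0.09  ]
```

View pics/crop.png

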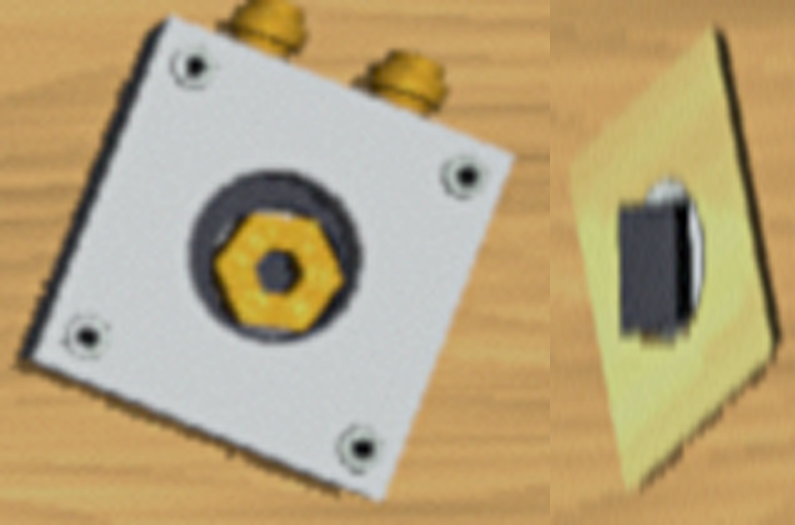

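The crop gives the socket hole centre at about px (420,269) and the hexagon's corner axis at about 24° in the world. The block's yaw is about -23°, so the plug starts near 1.27 rad. The head is squared to the world axes at about (0.505,0.166). I'm moving above the key now.

>>> drive_tool:
  increments:
    - [[1, 0.92, 0.79, 0, 0], [1, 0.92, 0.79, 0, 0], [1, 0.92, 0.79, 0, 0]]

```text
time_s: 0.48
tcp_pos: [0.2644, 0.5259, 0.2376]
eef_rot: [180.0, 0.0, -15.8]
contact_force: [0.1, 1.0, 0.1]
gripper_width: 0.0877
gripper_force: 0.0
```

>>> drive_tool:
  increments:
    - [[1, 0.92, 0.79, 0, 0], [1, 0.92, 0.79, 0, 0], [1, 0.92, 0.79, 0, 0]]

```text
time_s: 0.85
tcp_pos: [0.3449, 0.4053, 0.2376]
eef_rot: [180.0, 0.0, -15.8]
contact_force: [-0.7, 0.9, -0.5]
gripper_width: 0.0877
gripper_force: 0.0
```

>>> drive_tool:
  increments:
    - [[1, 0.92, 0.79, 0, 0], [1, 0.92, 0.79, 0, 0], [1, 0.92, 0.79, 0, 0]]

```text
time_s: 1.23
tcp_pos: [0.4256, 0.2846, 0.2375]
eef_rot: [180.0, 0.0, -15.8]
contact_force: [0.9, 0.5, -0.4]
gripper_width: 0.0877
gripper_force: 0.0
```

>>> drive_tool:
  increments:
    - [[1, 0.92, 0.79, 0, -0.044], [1, 0.92, 0.79, 0, -0.044], [1, 0.92, 0.79, 0, -0.044], [1, 0.92, 0.79, 0, -0.044]]

```text
time_s: 1.72
tcp_pos: [0.5061, 0.1643, 0.2371]
eef_rot: [180.0, 0.0, 0.0]
contact_force: [0.5, -0.0, -0.5]
gripper_width: 0.0875
gripper_force: 0.0
```

```bash
python3 - <<'E'
from h import *
from plant import r,capture,camera_model
np.set_printoptions(precision=4,suppress=True)
s=r.get_state();cm=camera_model("wrist");im=cv2.cvtColor(capture("wrist"),cv2.COLOR_RGB2BGR);cv2.imwrite("pics/w1.png",im)
print(s["time_s"],s["tcp_pos"],s["eef_rot"],s["joints"],s["contact_force"])
R=cv2.Rodrigues(cm["rvec"])[0];K=cm["camera_matrix"]
print("cam",-R.T@cm["tvec"],K[0]);p=K@(R@np.array([.505,.166,.096])+cm["tvec"]);print(p/p[2])
E
```

```text
1.725 [0.5061 0.1643 0.2371] [179.9738   0.0297   0.003 ] [ 39.117    7.107  -17.309    0.0017 -65.6236  50.8853] [ 0.5072 -0.0317 -0.4774]
cam [0.5778 0.1648 0.383 ] [394.5225   0.     320.2389]
[318.279  227.3764   1.    ]
```

View pics/w1.png

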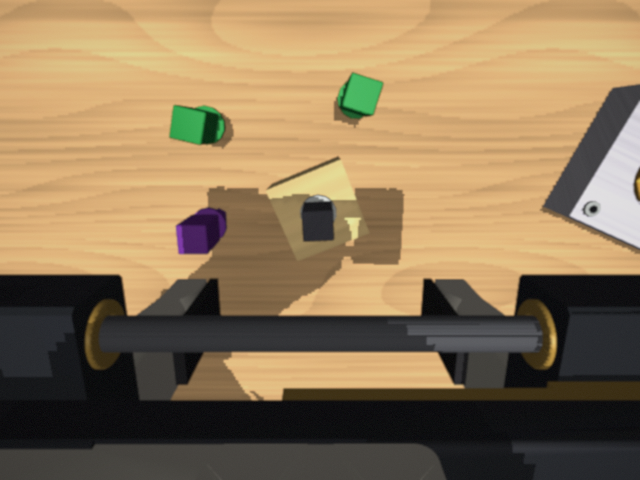

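The wrist view shows the key head at about (318,225). The top face is the lower, lighter part, at rows 211-240. It is square to the tool, with stand and look-alikes clear of the fingers.

```bash
python3 - <<'E'
from h import *
from plant import camera_model
np.set_printoptions(precision=4,suppress=True,linewidth=200)
cm=camera_model("wrist");im=cv2.imread("pics/w1.png");v=cv2.cvtColor(im,cv2.COLOR_BGR2GRAY)
print(v[192:246:2,318]);print(v[225,296:342]);print(v[214,296:342]);print(v[236,296:342])
E
```

```text
[206 170 187 159 110  50  22  24  25  31  42  45  45  45  45  45  44  44  44  45  44  45  44  43  65 119 124]
[137 137 137 138 133 118  83  54  47  44  44  43  44  45  45  44  44  45  46  45  41  46  44  44  45  42  46  46  45  45  45  46  46  46  44  43  56  91 122 133 134 136 135 135 136 135]
[133 133 130 124 105  78  53  46  48  47  46  46  45  46  46  45  44  46  45  45  46  45  45  45  45  45  45  45  44  45  44  46  45  44  44  45  57  83 109 119 125 132 135 134 133 133]
[131 131 133 133 132 128 109  73  47  44  45  44  44  44  43  44  44  46  44  46  45  44  44  44  45  44  44  47  45  45  44  46  46  46  45  46  48  65  96 117 125 124 124 125 125 125]
```

>>> drive_tool:
  increments:
    - [[1, 0, -0.018, 0.5, 0], [1, 0, -0.018, 0.9, 0], [1, 0, -0.018, 0.9, 0]]

```text
time_s: 2.15
tcp_pos: [0.5027, 0.1671, 0.1266]
eef_rot: [179.8, 0.3, 0.2]
contact_force: [0.4, -0.1, 0.5]
gripper_width: 0.0875
gripper_force: 0.0
```

>>> drive_tool:
  increments:
    - [[1, 0, 0, 0.3, 0], [1, 0, 0, 0.49, 0], [-1, 0, 0, 0.49, 0], [-1, 0, 0, 0.49, 0], [-1, 0, 0, 0.49, 0]]
  squeeze: 40

```text
time_s: 2.78
tcp_pos: [0.506, 0.1684, 0.0725]
eef_rot: [-179.9, -0.1, 0.2]
contact_force: [-0.3, -0.6, -0.5]
gripper_width: 0.0632
gripper_force: 0.0
```

>>> drive_tool:
  increments:
    - [[-1, 0, 0, 0, 0], [-1, 0, 0, 0, 0], [-1, 0, 0, 0, 0]]

```text
time_s: 3.15
tcp_pos: [0.5052, 0.1675, 0.0709]
eef_rot: [-180.0, -0.0, 0.1]
contact_force: [0.3, 0.0, 0.2]
gripper_width: 0.0335
gripper_force: 0.0
```

>>> drive_tool:
  increments:
    - [[-1, 0, 0, 0, 0], [-1, 0, 0, 0, 0], [-1, 0, 0, 0, 0], [-1, 0, 0, 0, 0], [-1, 0, 0, 0, 0]]

```text
time_s: 3.78
tcp_pos: [0.505, 0.1674, 0.0707]
eef_rot: [180.0, 0.0, 0.2]
contact_force: [-0.1, -1.1, 0.2]
gripper_width: 0.0238
gripper_force: 40.0
```

>>> drive_tool:
  increments:
    - [[-1, 0, 0, -0.1, 0], [-1, 0, 0, -0.3, 0], [-1, 0, 0, -0.6, 0], [-1, 0, 0, -0.6, 0]]

```text
time_s: 4.28
tcp_pos: [0.507, 0.1688, 0.1463]
eef_rot: [-179.8, -0.3, 0.2]
contact_force: [-0.5, -0.1, -2.5]
gripper_width: 0.0242
gripper_force: 40.0
```

>>> drive_tool:
  increments:
    - [[-1, 0.03, 0.4, 0, 0], [-1, 0.065, 0.848, 0, 0], [-1, 0.065, 0.848, 0, 0]]

```text
time_s: 4.65
tcp_pos: [0.5124, 0.063, 0.1424]
eef_rot: [180.0, 0.1, -0.1]
contact_force: [0.4, 0.9, -1.5]
gripper_width: 0.0236
gripper_force: 40.0
```

>>> drive_tool:
  increments:
    - [[-1, 0.03, 0.4, 0, 0], [-1, 0.065, 0.848, 0, 0], [-1, 0.065, 0.848, 0, 0]]

```text
time_s: 5.03
tcp_pos: [0.5209, -0.0382, 0.1423]
eef_rot: [180.0, 0.1, -0.1]
contact_force: [0.0, 0.1, -2.1]
gripper_width: 0.0235
gripper_force: 40.0
```

>>> drive_tool:
  increments:
    - [[-1, 0.03, 0.4, 0, 0], [-1, 0.065, 0.848, 0, -0.067], [-1, 0.065, 0.848, 0, -0.067], [-1, 0.065, 0.848, 0, -0.067], [-1, 0.065, 0.848, 0, -0.067]]

```text
time_s: 5.65
tcp_pos: [0.5295, -0.1369, 0.1425]
eef_rot: [-180.0, 0.0, 24.3]
contact_force: [0.2, -0.3, -1.9]
gripper_width: 0.0239
gripper_force: 40.0
```

```bash
python3 - <<'E'
from h import *
from plant import r,capture,camera_model
np.set_printoptions(precision=4,suppress=True)
s=r.get_state();cm=camera_model("wrist");im=cv2.cvtColor(capture("wrist"),cv2.COLOR_RGB2BGR);cv2.imwrite("pics/w2.png",im)
print(s["time_s"],s["tcp_pos"],s["eef_rot"],s["joints"],s["contact_force"])
R=cv2.Rodrigues(cm["rvec"])[0];K=cm["camera_matrix"]
for q in[(.5284,-.1378,.032),(.5332,-.1341,.044),tuple(s["tcp_pos"]-[0,0,.0647])]:
    p=K@(R@np.array(q)+cm["tvec"]);print(p/p[2])
E
```

```text
5.65 [ 0.5295 -0.1369  0.1425] [-179.9827    0.008    24.2628] [  6.0204  13.3376 -22.9788  -0.0172 -53.6966 108.2526] [ 0.2289 -0.3469 -1.8689]
[321.37   239.1843   1.    ]
[319.2552 235.4918   1.    ]
[321.0118 259.2176   1.    ]
```

View pics/w2.png

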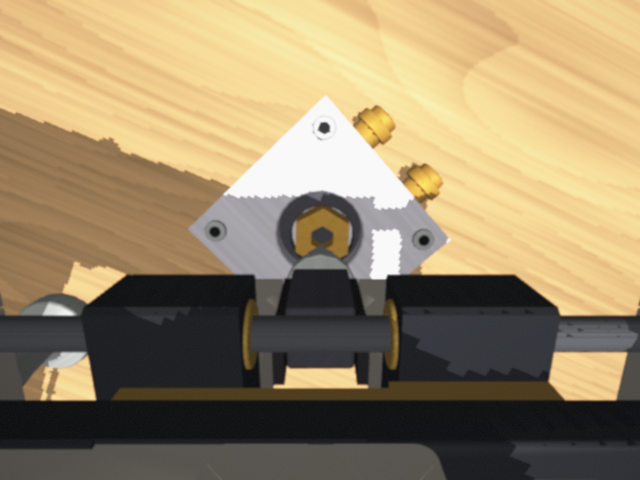

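The wrist view shows the plug hexagon at (322,233) with a vertex pointing up, so it is aligned with the key. The socket is at about (321,236). The bolts at (214,231) and (424,240) confirm the block centre. Next I'll refine the socket position.

```bash
python3 - <<'E'
from h import *
from plant import camera_model
np.set_printoptions(precision=4,suppress=True,linewidth=200)
cm=camera_model("wrist");im=cv2.imread("pics/w2.png")
o=cv2.resize(im[190:270,270:375],None,fx=7,fy=7,interpolation=cv2.INTER_CUBIC);cv2.imwrite("pics/c2.png",cv2.convertScaleAbs(o,alpha=1.5))
hsv=cv2.cvtColor(im,cv2.COLOR_BGR2HSV)
m=cv2.inRange(hsv,(8,120,40),(35,255,255));m[:, :285]=0;m[:,360:]=0;m[:200]=0;m[256:]=0
c=max(cv2.findContours(m,0,1)[0],key=cv2.contourArea);h=cv2.convexHull(c)
f=np.zeros_like(m);cv2.drawContours(f,[h],-1,255,-1);hole=cv2.bitwise_and(f,cv2.bitwise_not(m));hole=cv2.morphologyEx(hole,cv2.MORPH_OPEN,np.ones((3,3)))
c2=max(cv2.findContours(hole,0,1)[0],key=cv2.contourArea);M=cv2.moments(c2);p=(M["m10"]/M["m00"],M["m01"]/M["m00"])
print("hull",cv2.boundingRect(h),cv2.minEnclosingCircle(h),"hole",p,cv2.boundingRect(c2))
for q in(p,cv2.minEnclosingCircle(h)[0]):print(ray(cm,q,.032))
E
```

```text
hull (295, 206, 54, 50) ((321.6072692871094, 236.2112274169922), 30.44110107421875) hole (321.77353149327666, 234.95682944090586) (312, 227, 21, 17)
[ 0.5312 -0.1368  0.032 ]
[ 0.5304 -0.1371  0.032 ]
```

View pics/c2.png

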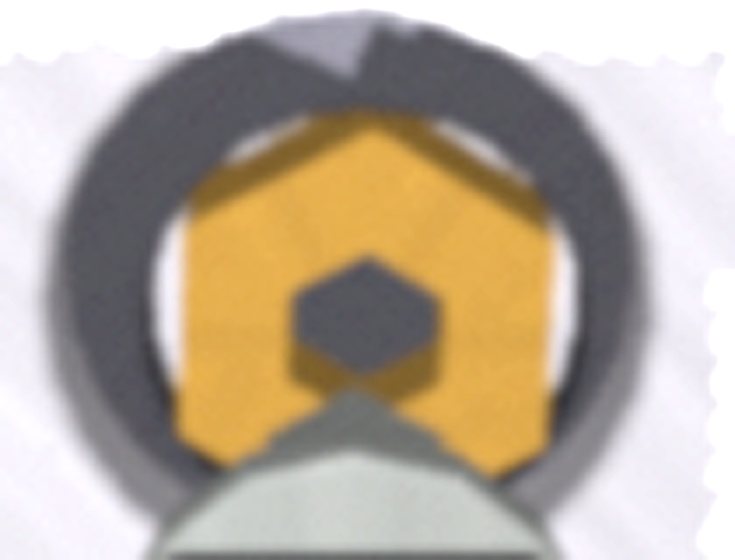

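The crop shows the socket mouth centre at (365,337), which is px (321.7,237.7). Its sides are parallel to the tool. The key tip's front corner is at crop (355,388).

```bash
python3 - <<'E'
from h import *
from plant import camera_model,r
np.set_printoptions(precision=4,suppress=True,linewidth=200)
cm=camera_model("wrist");s=r.get_state();t=s["tcp_pos"];print(t)
R=cv2.Rodrigues(cm["rvec"])[0];K=cm["camera_matrix"];a=np.radians(s["eef_rot"][2])
ux=np.array([np.cos(a),np.sin(a)]);uy=np.array([np.sin(a),-np.cos(a)])
def tool(w):d=w[:2]-t[:2];return 1e3*np.array([d@ux,d@uy])
print("socket rel tcp (tool x,y mm)",tool(ray(cm,(321.7,237.7),.032)))
for z,rad in((.0778,6.35),(.0808,8.08)):print("apex rel tcp",tool(ray(cm,(320.4,245.0),z)),"expected x",rad)
E
```

```text
[ 0.5295 -0.1369  0.1426]
socket rel tcp (tool x,y mm) [-0.323   0.5503]
apex rel tcp [ 8.3419 -0.3636] expected x 6.35
apex rel tcp [ 9.2468 -0.366 ] expected x 8.08
```

>>> drive_tool:
  increments:
    - [[-1, -0.015, 0.008, 0.15, 0], [-1, -0.015, 0.008, 0.33, 0], [-1, -0.015, 0.008, 0.35, 0], [-1, -0.015, 0.008, 0.35, 0], [-1, -0.015, 0.008, 0.35, 0]]

```text
time_s: 6.32
tcp_pos: [0.5288, -0.1391, 0.1017]
eef_rot: [180.0, -0.1, 24.3]
contact_force: [0.5, -0.5, -2.3]
gripper_width: 0.0237
gripper_force: 40.0
```

>>> drive_tool:
  increments:
    - [[-1, 0, 0, 0.017, 0], [-1, 0, 0, 0.025, 0], [-1, 0, 0, 0.033, 0], [-1, 0, 0, 0.042, 0]]

```text
time_s: 6.82
tcp_pos: [0.5281, -0.1394, 0.0957]
eef_rot: [180.0, 0.0, 24.3]
contact_force: [-0.2, -0.1, -1.2]
gripper_width: 0.0238
gripper_force: 40.0
```

>>> drive_tool:
  increments:
    - [[-1, 0, 0, 0.008, 0], [-1, 0, 0, 0.016, 0], [-1, 0, 0, 0.024, 0], [-1, 0, 0, 0.024, 0]]

```text
time_s: 7.32
tcp_pos: [0.5281, -0.1393, 0.0928]
eef_rot: [-180.0, -0.0, 24.3]
contact_force: [0.2, 1.5, -2.4]
gripper_width: 0.0238
gripper_force: 40.0
```

>>> drive_tool:
  increments:
    - [[-1, 0.002, -0.004, 0.01, 0], [-1, 0.002, -0.004, 0.02, 0], [-1, 0.002, -0.004, 0.03, 0], [-1, 0.002, -0.004, 0.03, 0]]

```text
time_s: 7.82
tcp_pos: [0.528, -0.1388, 0.0891]
eef_rot: [-180.0, 0.0, 24.3]
contact_force: [0.1, -1.0, -1.4]
gripper_width: 0.0238
gripper_force: 40.0
```

>>> drive_tool:
  increments:
    - [[-1, 0, 0, 0.015, 0], [-1, 0, 0, 0.03, 0], [-1, 0, 0, 0.045, 0], [-1, 0, 0, 0.055, 0], [-1, 0, 0, 0.055, 0]]

```text
time_s: 8.45
tcp_pos: [0.528, -0.1388, 0.0825]
eef_rot: [-180.0, 0.0, 24.3]
contact_force: [0.2, -1.0, -2.1]
gripper_width: 0.024
gripper_force: 40.0
```

>>> drive_tool:
  increments:
    - [[-1, 0, 0, 0.007, 0], [-1, 0, 0, 0.007, 0], [-1, 0, 0, 0.007, 0]]

```text
time_s: 8.82
tcp_pos: [0.5281, -0.1388, 0.0818]
eef_rot: [180.0, -0.0, 24.3]
contact_force: [-0.3, 0.5, -2.1]
gripper_width: 0.0236
gripper_force: 40.0
```

>>> drive_tool:
  increments:
    - [[-1, 0, -0.002, 0, 0.02], [-1, 0, -0.004, 0, 0.04], [-1, 0, -0.005, 0, 0.06], [-1, 0.001, -0.007, 0, 0.08], [-1, 0.001, -0.007, 0, 0.08]]

```text
time_s: 9.45
tcp_pos: [0.5281, -0.138, 0.0819]
eef_rot: [180.0, -0.0, -4.5]
contact_force: [0.4, -1.0, -1.5]
gripper_width: 0.0241
gripper_force: 40.0
```

```bash
python3 -c "
from plant import r
s=r.get_state();print(s['tcp_pos'],s['eef_rot'],s['contact_force'],s['moment'])"
```

```text
[ 0.52805187 -0.13804672  0.08190226] [ 1.79991578e+02 -1.77439484e-02 -4.46545696e+00] [ 0.42816007 -1.02284426 -1.54685494] [-0.3266168  -0.2153662   0.11348844]
```

>>> drive_tool:
  increments:
    - [[-1, 0, -0.002, 0, 0.024], [-1, 0, -0.004, 0, 0.048], [-1, 0, -0.006, 0, 0.072], [-1, 0.001, -0.008, 0, 0.096], [-1, 0.001, -0.01, 0, 0.12]]

```text
time_s: 10.07
tcp_pos: [0.5283, -0.1371, 0.0819]
eef_rot: [180.0, -0.0, -47.8]
contact_force: [1.9, -2.8, -2.8]
gripper_width: 0.0235
gripper_force: 40.0
```

>>> drive_tool:
  increments:
    - [[-1, 0, -0.002, 0, 0.024], [-1, 0, -0.004, 0, 0.048], [-1, 0, -0.006, 0, 0.072], [-1, 0.001, -0.008, 0, 0.096], [-1, 0.001, -0.01, 0, 0.12]]

```text
time_s: 10.7
tcp_pos: [0.5293, -0.1366, 0.0819]
eef_rot: [-180.0, -0.0, -91.0]
contact_force: [0.8, -4.7, -2.5]
gripper_width: 0.0234
gripper_force: 40.0
```

>>> drive_tool:
  increments:
    - [[-1, 0, -0.002, 0, 0.024], [-1, 0, -0.004, 0, 0.048], [-1, 0, -0.006, 0, 0.072], [-1, 0.001, -0.008, 0, 0.096], [-1, 0.001, -0.01, 0, 0.12]]

```text
time_s: 11.32
tcp_pos: [0.5302, -0.1369, 0.0819]
eef_rot: [-180.0, -0.1, -134.2]
contact_force: [0.3, -4.8, -2.8]
gripper_width: 0.0237
gripper_force: 40.0
```

```bash
python3 -c "
from plant import r
s=r.get_state();print(s['tcp_pos'],s['eef_rot'],s['contact_force'],s['moment'],s['joints'])"
```

```text
[ 0.53019624 -0.13688336  0.08190772] [-1.79974313e+02 -5.11350825e-02 -1.34191864e+02] [ 0.25470874 -4.80043791 -2.81421245] [-1.87853551 -0.20447626  0.13131536] [  6.06498592  17.50301155 -26.79495623   0.07324669 -45.72495131
 -50.30798267]
```

>>> drive_tool:
  increments:
    - [[-1, 0.006, -0.008, 0, 0.024], [-1, 0.006, -0.01, 0, 0.048], [-1, 0.006, -0.012, 0, 0.072], [-1, 0.007, -0.014, 0, 0.096], [-1, 0.007, -0.016, 0, 0.12]]

```text
time_s: 11.95
tcp_pos: [0.5307, -0.1382, 0.0819]
eef_rot: [-180.0, -0.0, -177.4]
contact_force: [-2.0, 0.7, 0.2]
gripper_width: 0.0235
gripper_force: 40.0
```

>>> drive_tool:
  increments:
    - [[-1, 0, -0.001, 0, 0.015], [-1, 0, -0.002, 0, 0.03], [-1, 0, -0.002, 0, 0.03]]

```text
time_s: 12.32
tcp_pos: [0.5307, -0.1384, 0.0819]
eef_rot: [-180.0, -0.0, 172.1]
contact_force: [-0.9, 0.1, 1.1]
gripper_width: 0.0238
gripper_force: 40.0
```

```bash
python3 -c "
from plant import r
s=r.get_state();print(s['tcp_pos'],s['eef_rot'],s['contact_force'],s['moment'])"
```

```text
[ 0.53072978 -0.13840341  0.08185151] [-1.79993387e+02 -3.26323045e-02  1.72055228e+02] [-0.93394576  0.13762293  1.09516645] [0.16015752 0.4795561  0.15394736]
```

>>> drive_tool:
  increments:
    - [[-1, 0, -0.001, 0, 0.01], [-1, 0, -0.002, 0, 0.02], [-1, 0, -0.002, 0, 0.028], [-1, 0, -0.002, 0, 0.028]]

```text
time_s: 12.82
tcp_pos: [0.5307, -0.1386, 0.0818]
eef_rot: [-180.0, -0.0, 162.0]
contact_force: [-2.5, 0.1, 1.3]
gripper_width: 0.0242
gripper_force: 40.0
```

```bash
python3 -c "
from plant import r
s=r.get_state();print(s['tcp_pos'],s['eef_rot'],s['contact_force'],s['moment'])"
```

```text
[ 0.53066094 -0.13864911  0.08180522] [-1.79985785e+02 -3.61089672e-02  1.61997831e+02] [-2.4870715   0.13140002  1.26590031] [0.1875532  0.75536864 0.12225457]
```

Not at the stop yet (Mz 0.12), so I'll go a little further.

>>> drive_tool:
  increments:
    - [[-1, 0, -0.001, 0, 0.01], [-1, 0, -0.001, 0, 0.017], [-1, 0, -0.001, 0, 0.017]]

```text
time_s: 13.2
tcp_pos: [0.5307, -0.1388, 0.0818]
eef_rot: [-180.0, -0.0, 155.8]
contact_force: [-2.6, -0.4, 2.0]
gripper_width: 0.0235
gripper_force: 40.0
```

```bash
python3 -c "
from plant import r
s=r.get_state();print(s['tcp_pos'],s['eef_rot'],s['contact_force'],s['moment'])"
```

```text
[ 0.53065067 -0.13875532  0.08179914] [-1.79982977e+02 -3.27666688e-02  1.55849857e+02] [-2.58225384 -0.35480546  2.01836787] [0.23665659 0.96525305 0.14208451]
```

>>> drive_tool:
  increments:
    - [[-1, 0.003, -0.001, 0, 0.008], [-1, 0.003, -0.001, 0, 0.014], [-1, 0.003, -0.001, 0, 0.014]]

```text
time_s: 13.58
tcp_pos: [0.5305, -0.1388, 0.0818]
eef_rot: [-180.0, -0.0, 150.8]
contact_force: [-2.2, -0.1, 0.8]
gripper_width: 0.0237
gripper_force: 40.0
```

```bash
python3 -c "
from plant import r
s=r.get_state();print(s['tcp_pos'],s['eef_rot'],s['contact_force'],s['moment'])"
```

```text
[ 0.53052351 -0.13876209  0.08182491] [-1.79990631e+02 -5.58449641e-03  1.50789564e+02] [-2.2123495  -0.14964534  0.75667329] [-0.10864971  0.71746467  0.11049133]
```

>>> drive_tool:
  increments:
    - [[-1, 0.002, -0.001, 0, 0.006], [-1, 0.002, -0.001, 0, 0.012], [-1, 0.002, -0.001, 0, 0.012]]

```text
time_s: 13.95
tcp_pos: [0.5304, -0.1388, 0.0819]
eef_rot: [-180.0, 0.0, 146.5]
contact_force: [-1.2, -1.1, 1.1]
gripper_width: 0.0241
gripper_force: 40.0
```

```bash
python3 - <<'E'
from plant import r,capture
import cv2,numpy as np
s=r.get_state();print(s['tcp_pos'],s['eef_rot'],s['contact_force'],s['moment'])
a=cv2.cvtColor(capture("wrist"),cv2.COLOR_RGB2BGR)[180:300,230:410]
b=cv2.cvtColor(capture("scene"),cv2.COLOR_RGB2BGR)[160:320,130:290]
cv2.imwrite("pics/c3.png",np.hstack([cv2.resize(a,(450,300)),cv2.resize(b,(300,300))]))
E
```

```text
[ 0.53043071 -0.13880909  0.08185078] [-1.79992524e+02  1.19643278e-02  1.46459584e+02] [-1.154743   -1.11158518  1.1105773 ] [-0.36392669  0.48781287  0.220735  ]
```

View pics/c3.png

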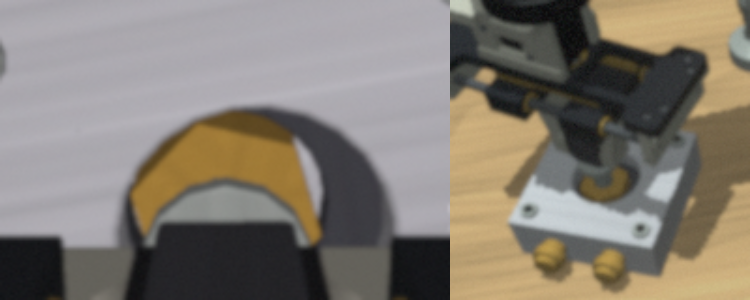

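The key is seated, and the plug lags it by the play angle, as it should. The moment is now rising, so I'll take one small step to confirm the stop.

>>> drive_tool:
  increments:
    - [[-1, 0, -0.001, 0, 0.005], [-1, 0, -0.001, 0, 0.01], [-1, 0, -0.001, 0, 0.01], [-1, 0, -0.001, 0, 0.01]]

```text
time_s: 14.55
tcp_pos: [0.5303, -0.1388, 0.0818]
eef_rot: [-180.0, 0.0, 142.7]
contact_force: [-1.4, -1.4, 0.1]
gripper_width: 0.0237
gripper_force: 40.0
```

```bash
python3 -c "
from plant import r
s=r.get_state();print(s['tcp_pos'],s['eef_rot'],s['contact_force'],s['moment'])"
```

```text
[ 0.53034854 -0.13880882  0.08181151] [-1.79999443e+02  4.04338319e-03  1.42733200e+02] [-1.42449012 -1.43234387  0.09777491] [-0.60811471  0.39891077  0.26154471]
```

>>> drive_tool:
  increments:
    - [[-1, 0, -0.001, 0, 0.005], [-1, 0, -0.001, 0, 0.01], [-1, 0, -0.001, 0, 0.01], [-1, 0, -0.001, 0, 0.01]]

```text
time_s: 15.05
tcp_pos: [0.5303, -0.1389, 0.0818]
eef_rot: [180.0, 0.0, 139.1]
contact_force: [-0.9, -2.0, 0.4]
gripper_width: 0.0238
gripper_force: 40.0
```

```bash
python3 -c "
from plant import r
s=r.get_state();print(s['tcp_pos'],s['eef_rot'],s['contact_force'],s['moment'])"
```

```text
[ 0.53027575 -0.13887394  0.08184604] [1.79996707e+02 6.13395527e-03 1.39128988e+02] [-0.94196966 -1.98556902  0.43946922] [-0.57711619  0.27534458  0.33827826]
```

The stop is confirmed: Mz has climbed steadily to 0.34 N m. I'll unload the key, open the gripper, then retreat.

>>> drive_tool:
  increments:
    - [[-1, 0, 0.001, 0, -0.01], [-1, 0, 0.001, 0, -0.02], [-1, 0, 0.001, 0, -0.02], [0.3, 0, 0.001, 0, -0.02], [0.3, 0, 0.001, 0, -0.02]]

```text
time_s: 15.68
tcp_pos: [0.5306, -0.1386, 0.0819]
eef_rot: [180.0, 0.0, 146.3]
contact_force: [0.4, 0.6, 0.4]
gripper_width: 0.0384
gripper_force: 0.0
```

>>> drive_tool:
  increments:
    - [[0.3, 0, 0, 0, 0], [0.3, 0, 0, 0, 0], [0.3, 0, 0, 0, 0], [0.3, 0, 0, 0, 0], [0.3, 0, 0, 0, 0]]

```text
time_s: 16.3
tcp_pos: [0.5303, -0.1388, 0.0818]
eef_rot: [180.0, 0.0, 146.3]
contact_force: [0.0, 0.2, -0.8]
gripper_width: 0.0571
gripper_force: 0.0
```

>>> drive_tool:
  increments:
    - [[0.3, 0, 0, -0.1, 0], [0.3, 0, 0, -0.3, 0], [0.3, 0, 0, -0.6, 0], [0.3, 0, 0, -1, 0], [0.3, 0, 0, -1, 0]]

```text
time_s: 16.92
tcp_pos: [0.5327, -0.139, 0.2069]
eef_rot: [179.8, 0.4, 146.3]
contact_force: [0.4, -0.3, -0.1]
gripper_width: 0.0571
gripper_force: 0.0
```

>>> drive_tool:
  increments:
    - [[0.3, -0.5, 0, -0.5, 0], [0.3, -1, 0, -0.5, 0], [0.3, -1, 0, -0.5, 0], [0.3, -1, 0, -0.5, 0]]

```text
time_s: 17.42
tcp_pos: [0.6305, -0.206, 0.2609]
eef_rot: [-180.0, -0.1, 146.2]
contact_force: [-0.3, 0.1, -0.3]
gripper_width: 0.0571
gripper_force: 0.0
```

```bash
python3 - <<'E'
from plant import r,capture
import cv2,numpy as np
s=r.get_state();print(s['tcp_pos'],s['eef_rot'],s['contact_force'],s['moment'])
a=cv2.cvtColor(capture("top"),cv2.COLOR_RGB2BGR)[205:325,360:480]
b=cv2.cvtColor(capture("scene"),cv2.COLOR_RGB2BGR)[160:320,130:290]
cv2.imwrite("pics/c4.png",cv2.convertScaleAbs(np.hstack([cv2.resize(a,(400,400),interpolation=2),cv2.resize(b,(400,400),interpolation=2)]),alpha=1.4))
E
```

```text
[ 0.63045392 -0.20599778  0.26085414] [-1.79966104e+02 -6.89119674e-02  1.46243320e+02] [-0.26794898  0.07360971 -0.25778207] [-0.01284085 -0.15385836  0.00382552]
```

View pics/c4.png

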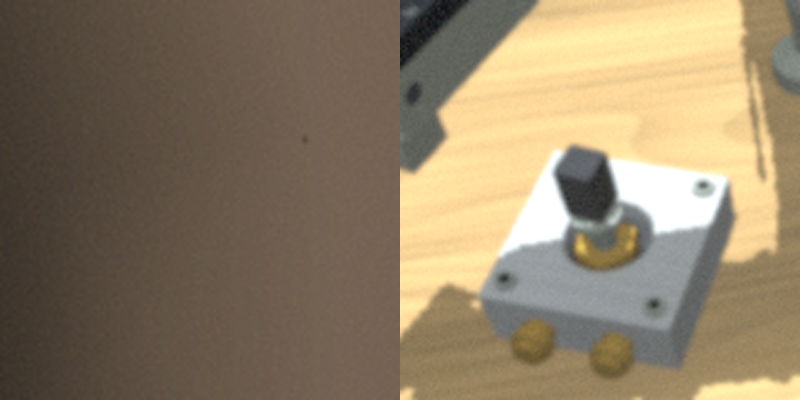

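The scene view shows the key standing in the plug by itself. Before closing I'll check numerically that it is upright and seated: the head's top face centre is at about px (203.5,225).

```bash
python3 - <<'E'
from h import *
from plant import camera_model
cm=camera_model("scene")
for z in(.032,.057,.106):
    p=cv2.projectPoints(np.array([[.5293,-.1375,z]]),cm["rvec"],cm["tvec"],cm["camera_matrix"],None)[0].ravel();print(z,p,"crop",400+(p[0]-130)*2.5,(p[1]-160)*2.5)
E
```

```text
0.032 [212.11866681 254.93424755] crop 605.296667019443 237.3356188838767
0.057 [208.90132288 244.90939492] crop 597.2533071970078 212.27348729093228
0.106 [202.01982418 223.46748138] crop 580.0495604599112 158.66870345244706
```

```bash
python3 -c "
from plant import job
print(job.close_job())"
```

```text
the job is handed in; nothing more can be done
None
```

The plug is turned clockwise to its stop (turning moment rose from 0.12 to 0.34 N m), the key is left standing released in the socket and close to upright, and the job was handed in at about 17.5 s; no verdict came back.

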